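# Push the cake tin home under the lid press and bring the lever down

### The job

Slide the wide, low lidded cake tin across the table, without lifting or tipping it, until it is home under the raised plate of the white press, against both stop pins at the back. Then push the press lever all the way down, so that the plate holds the lid, and let go. Leave everything else on the table where it stands.

Things in the scene. Friction and masses are not known exactly. Their poses are not given: they have to be found in the camera images.
- tin: the task's tin: a closed, plain metal cylinder with a flat lid (one rigid piece), 140 mm across and 70 mm high, 0.5 to 1 kg, loose on the table in front of the press; origin at the centre of its underside, z up
- press_home (a point): the home spot: origin of the white two-column press, fixed, on the table under its plate; a tin touching both stop pins is centred here. x from its open front (facing the robot's right, where the tin starts) to its back; y to the lever's column, nearer the robot. Columns 40 (x) by 36 mm at y = +-155 mm on feet 160 (x) by 50 mm, 12 mm high; cross-beam 60 mm deep at 240 to 280 mm height
- plate (a point): middle of the underside of the press's round plate, 140 mm across, 12 mm thick at the rim, on a stem; 120 to 130 mm above the table while the lever is up. An upright gripper does not fit under it when the tin is pushed home; a tool leaning back, away from the press, does
- pin_left (a point): foot of the stop pin on the lever's side, upright steel, 20 mm across, 28 mm high, 69 mm behind the home spot and 40 mm to the side; a bar 10 mm high joins the pins behind, 75 to 105 mm behind the home spot
- pin_right (a point): foot of the other stop pin, the same, 40 mm to the other side
- lever (a joint): the press lever, rad: 0 fully up, 0.95 fully down (stop); starts at 0 to 0.15 and stays where it is left. About 2 to 6 N straight down on the grip moves it. It lowers the plate 62 mm per rad; fully down the plate is 1 mm above the tin's lid
- lever_grip (a point): middle of the lever's grip, a black bar 26 mm thick, 110 mm long, along the press's y, behind the press. In the press's frame: pivot at x = 0, z = 215 mm on the +y column's outside; arm 160 mm, pointing to +x; grip at y = 137 mm. The arm rises 0.55 rad above level at lever = 0 and dips 0.40 rad at 0.95; the grip's middle goes from 299 to 153 mm height
- scraper: bench scraper lying flat: 110 mm wide steel blade and wooden handle, 150 mm long, 24 mm high; origin under its middle. Not to be moved
- small_tin: small round metal jar, 66 mm across, 65 mm high; origin under its centre. Not to be moved
- tub: open white plastic tub, 150 mm across, 150 mm high; origin under its centre. Not to be moved
- spray: yellow plastic bottle, 64 mm across, 170 mm high; origin under its centre. Not to be moved
- jug: white ceramic mug, 90 mm across, 100 mm high; origin under its centre. Not to be moved

How it is judged:
On the way:
1. the tin stands home under the raised plate, lever still up (horizontal distance between tin and press_home below 0.01 m and angle between tin's own z axis and vertical below 0.06 rad and height (world z) of tin below 0.008 m and linear speed of tin below 0.02 m/s and value of joint lever below 0.4 rad), for 0.2 s.
At the end, for the whole second after the job is handed in: the tin stands flat and at rest on the table, its centre within 10 mm of the home spot, and the lever is down to at least 0.88 rad of 0.95 (horizontal distance between tin and press_home below 0.01 m and angle between tin's own z axis and vertical below 0.06 rad and height (world z) of tin below 0.008 m and linear speed of tin below 0.02 m/s and value of joint lever above 0.88 rad); the robot touches nothing.
It fails at once if the tin is lifted off the table (height (world z) of tin above 0.02 m).
It fails at once if the tin is tipped (angle between tin's own z axis and vertical above 0.25 rad).
It fails at once if another thing is pushed aside by more than 25 mm (distance of any of scraper, small_tin, tub, spray, jug from where it was at the start of the episode above 0.025 m).
It also fails if it takes over 56 s, if anything falls off the work surface, if the arm or the gripper's body presses on something with over 40 N, if the wrist force passes 120 N, or if a joint passes its speed limit or range.

### The arm

A 6-joint arm with a two-finger parallel gripper is mounted at the origin on the work surface. World frame = base frame: x ahead of the robot, y to its left, z up, the work surface at z = 0. Lengths are in m, angles in rad, forces in N, time in s.
With the tool pointing down it reaches from about 0.425 to 0.95 m from the base axis. Payload 3.5 kg.
Tool frame: the origin (TCP) lies between the finger pads; the fingertips stand 19 mm ahead of it and the grasp point (between the pads) is the TCP (tips_ahead is the z of the fingertips in the tool frame, in m); z points along the fingers, y is the line along which they close (so a half turn about z gives the same grasp; the last joint's range is limited). The gripper opens to 85 mm and grips with 20 to 120 N. Pads are 22 mm wide; open, the fingers measure 114 mm over their backs; the gripper's body (76 mm by 85 mm) begins 54 mm behind the grasp point. The pads swing forward as they close: fully open they stand 13 mm farther back than shut.
Start: joints at [-1.276, 0.286, 1.577, -0, 1.279, -0.15], TCP at [0.29, -0.609, 0.25] pointing down, gripper open.
Joint ranges: [-2.77, 2.77], [-0.9, 2.22], [0.21, 2.48], [-1.53, 4.67], [0.24, 2.81], [-2.84, 2.84]. Speed limits (rad/s): [2.79, 2.79, 3.14, 3.14, 3.14, 3.14].

### API

Orientations are given as a unit quaternion [w, x, y, z].
In Python, from station import * gives the robot as it stands.
- The arm moves only by the tool apply_moves, never from a script. Its argument "series" is a list of rows, each a list of 2 entries, a list of its own where there are three numbers: the shift along the tool's x, y, z in mm, then the turn about the tool's z in rad. A call has 1 to 10 rows; each row shifts and turns the commanded pose from where the row before left it, along the tool's axes as they then stand; what a row does not reach is not made up. A row lasts 1/8 s, in which the tool goes at most 62.5 mm and 10.7 degrees, less where a joint would pass 70% of its speed; a pose out of reach is approached as far as the arm can. A call is refused whole if a number of a shift passes 62.5 or a number of a turn 0.188, either way. A call with a gripper value outside its range is refused whole. "fingers" is the opening, from 0 (shut) to 1 (fully open), set as the call begins (left out, the last holds). The fingers move at their own pace and stop on an object; "newtons" is the grip in N (left out, the last holds). Time passes only in rows, so rows that do not move let the fingers close. It gives the time, the measured TCP pose, the force, the opening and the grip force at its end, in the units of the state.
- get_obs(): the state, without advancing time (a new reading comes with each control period).
- grab_frame(name): name is "scene" or "top"; returns a dict with "pixels" (420x560x3 uint8, red, green, blue), "fx", "fy", "cx", "cy" (pixels), "pose" (4x4, takes a point from camera to world coordinates). Camera axes: x right, y up, looking along -z (the intrinsics and any distortion apply to the point x, -y, -z); pixel columns grow to the right and rows downward; lengths in m; the calibration is good to about 2 mm. A picture is of the moment at which its call begins. There is no depth.
- job_done(): hands the job in; it is judged then, once.
The state is a dict: "t": time; "q": joint angles; "qd": joint speeds; "effort": joint torques, N m; "tcp_pos": TCP position; "orientation": TCP orientation; "ft_force": force on the tool from outside, world axes, zero at the start; "torque": the same for the moment, N m; "finger_gap": finger opening in m; "grip_force": force on a finger pad.
Only numpy, scipy, OpenCV 4.12 (cv2) and the standard library are available. Lean on these libraries where they do the work, as an engineer would, in place of code of your own. Each camera call takes 0.05 s, during which the arm holds its last target. There are 200 camera calls.

## Working session

There is one attempt and no reset: what is moved stays moved. The work goes in short steps, Python scripts to look and compute and a tool call to move; the robot and the scene stay as the last step left them, time stands still between calls to the robot, and variables do not carry over. Pictures are saved under pics/ and viewed, at most 12 in all, crops included, and the job is handed in when it is done.

Besides the shell and the picture viewer there is one more tool, called after ">>>" by a JSON object that holds its "op" and its "data", one argument or row to a line. apply_moves: Moves the arm, as the interface text tells. Its arguments: {"type":"object","properties":{"series":{"type":"array","items":{"type":"array"}},"fingers":{"type":"number"},"newtons":{"type":"number"}},"required":["series"]}

```bash
mkdir -p pics; ls; cat > h.py <<'E'
from station import *
import numpy as np, cv2
from scipy.spatial.transform import Rotation as R
def save(n,f): 
    d=grab_frame(n); cv2.imwrite(f,d["pixels"][:,:,::-1]); return d
def ray(d,u,v):
    k=np.array([[d["fx"],0,d["cx"]],[0,d["fy"],d["cy"]],[0,0,1]])
    c=np.array([(u-d["cx"])/d["fx"],-(v-d["cy"])/d["fy"],-1.]); P=np.array(d["pose"])
    return P[:3,3],P[:3,:3]@c
def at(d,u,v,z):
    o,r=ray(d,u,v); return o+r*(z-o[2])/r[2]
def proj(d,p):
    P=np.array(d["pose"]); c=P[:3,:3].T@(np.array(p)-P[:3,3])
    return d["cx"]+d["fx"]*c[0]/-c[2], d["cy"]-d["fy"]*c[1]/-c[2]
E
python3 - <<'E'
from h import *
for n in("scene","top"):
    d=save(n,f"pics/{n}0.png"); print({k:(np.round(v,3).tolist()) for k,v in d.items() if k!="pixels"})
print(get_obs())
E
```

```text
pics
{'fx': 382.248, 'fy': 382.248, 'cx': 274.903, 'cy': 210.962, 'pose': [[0.121, -0.825, 0.552, 1.211], [0.993, 0.103, -0.064, -0.082], [-0.004, 0.556, 0.831, 1.202], [0.0, 0.0, 0.0, 1.0]]}
{'fx': 513.857, 'fy': 513.857, 'cx': 277.543, 'cy': 210.559, 'pose': [[-0.027, 0.991, -0.134, 0.323], [-1.0, -0.026, 0.003, 0.008], [-0.001, 0.134, 0.991, 1.771], [0.0, 0.0, 0.0, 1.0]]}
{'t': 0.1, 'q': array([-1.27601476e+00,  2.87110170e-01,  1.57805993e+00,  7.19255048e-07,
        1.27862612e+00, -1.49995075e-01]), 'qd': array([ 0.00059891, -0.00101391, -0.00276797,  0.00043674, -0.00014761,
       -0.00052718]), 'effort': array([ 2.40626650e-04, -4.07293403e+01, -2.93699080e+01, -1.76465010e-04,
        3.39019760e-03, -4.64058360e-06]), 'tcp_pos': array([ 0.29028506, -0.60876027,  0.24904752]), 'orientation': array([-1.09892115e-03,  9.75372895e-01,  2.20559521e-01, -7.93485622e-05]), 'ft_force': array([-0.00427459, -0.68994396, -0.23275397]), 'torque': array([-0.02796593, -0.03513861,  0.0454358 ]), 'grip_force': 0.0, 'finger_gap': 0.08548405269533647}
```

View pics/scene0.png

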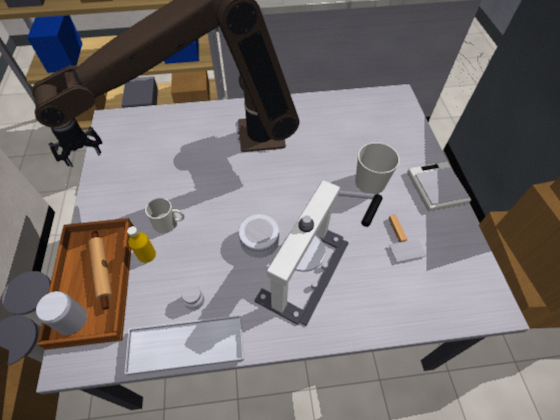

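View pics/top0.png

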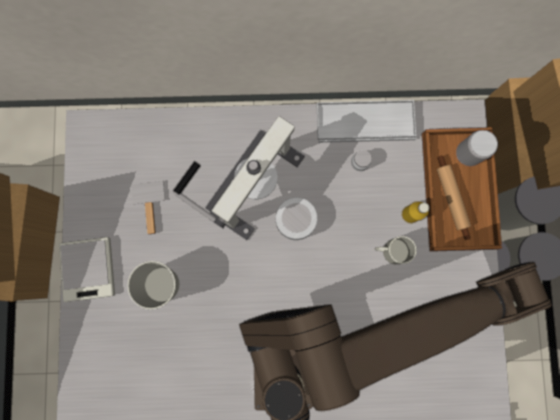

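The scene shows the tin at about (259,236) in front of the press. In the top view the tin is at about (297,218), the press beam runs from (285,125) to (222,218), and the grip is at (187,178). I'll enlarge both for measuring.

```bash
python3 - <<'E'
from h import *
a=cv2.imread("pics/top0.png")[105:255,160:345]; b=cv2.imread("pics/scene0.png")[175:325,225:395]
a=cv2.resize(a,None,fx=4,fy=4,interpolation=cv2.INTER_CUBIC);b=cv2.resize(b,None,fx=4,fy=4,interpolation=cv2.INTER_CUBIC)
cv2.imwrite("pics/a.png",a);cv2.imwrite("pics/b.png",b)
E
```

```text
(no output)
```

View pics/a.png

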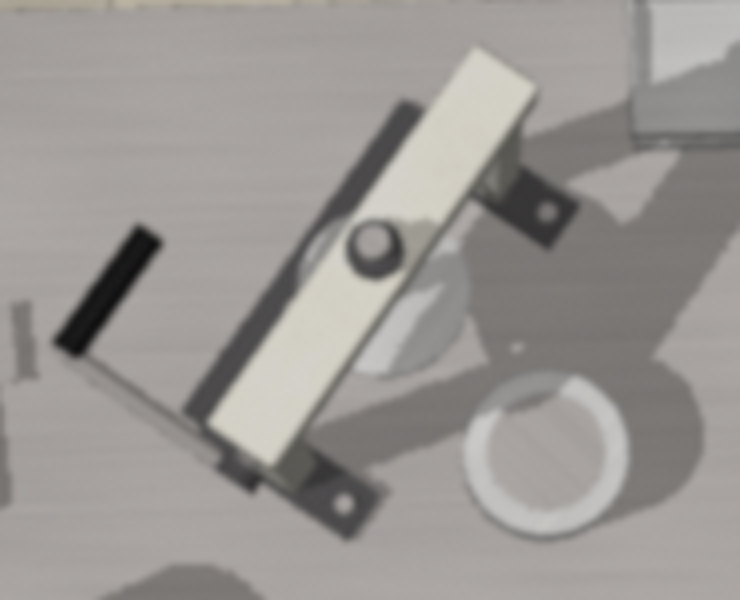

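View pics/b.png

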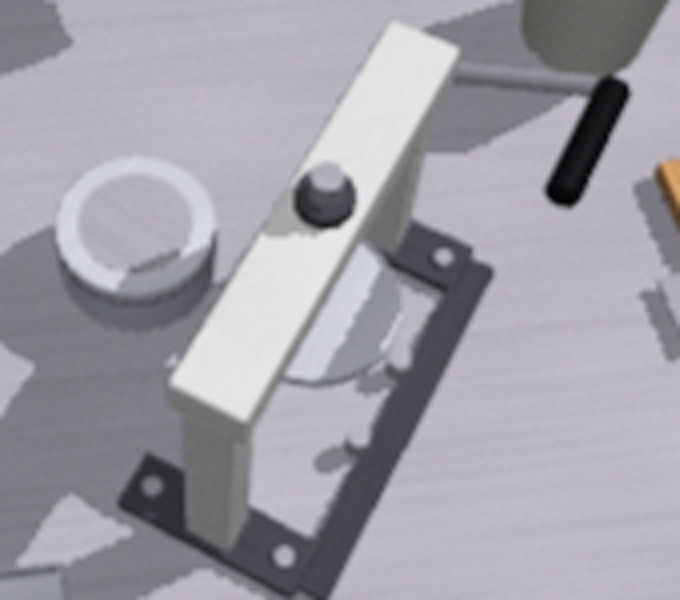

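```bash
cat >> h.py <<'E'
def T(u,v): return u/4+160-.375, v/4+105-.375
def S(u,v): return u/4+225-.375, v/4+175-.375
E
python3 - <<'E'
from h import *
from scipy.optimize import least_squares
t=grab_frame("top"); s=grab_frame("scene")
pt=[(475,45),(538,88),(272,468),(205,422)]; ps=[(245,420),(170,382),(397,20),(460,48)]
# order: (+x,-y),(-x,-y),(-x,+y),(+x,+y)
for p in pt: print("T",at(t,*T(*p),.28).round(4))
for p in ps: print("S",at(s,*S(*p),.28).round(4))
sg=[(1,-1),(-1,-1),(-1,1),(1,1)]
# top-view image handed directions: press x dir points up-left
def w(x,l): c,s_=np.cos(x[2]),np.sin(x[2]); return np.array([x[0]+c*l[0]-s_*l[1],x[1]+s_*l[0]+c*l[1],l[2]])
grT=[(151,233),(66,350)]; grS=[(568,192),(612,92)]
def res(x):
    r=[]
    for (a,b),p,q in zip(sg,pt,ps):
        P=w(x,(a*.03,b*x[3],.28)); r+=list(np.subtract(proj(t,P),T(*p)))+list(np.subtract(proj(s,P),S(*q)))
    for y,p,q in zip((.082,.192),grT,grS):
        an=.55-x[4]; P=w(x,(.16*np.cos(an),y,.215+.16*np.sin(an))); r+=list(np.subtract(proj(t,P),T(*p)))+list(np.subtract(proj(s,P),S(*q)))
    return r
f=least_squares(res,[.6,.0,.9,.18,.1]); print(f.x.round(4)); print(np.round(f.fun,2))
tc=[((464+629)/2,(371+538)/2)]; print("tinT",at(t,*T(*tc[0]),.07), "dia",at(t,*T(464,455),.07)-at(t,*T(629,455),.07))
print("tinS",at(s,*S((57+216)/2,(155+298)/2),.07))
x=f.x
for n,l in dict(pinL=(.069,.04,.028),pinR=(.069,-.04,.028),plate=(0,0,.125)).items():
    print(n,w(x,l).round(4),np.array(proj(t,w(x,l))).round(1),(4*(np.array(proj(s,w(x,l)))-[225,175])).round(0))
for n,z,im,f_,p in [("spray",.17,t,0,(417,211)),("jug",.1,t,0,(399,250)),("small",.065,t,0,(361,160))]: print(n,at(im,*p,z).round(3))
E
```

```text
T [ 0.8118 -0.0064  0.28  ]
T [ 0.7772 -0.0526  0.28  ]
T [0.4964 0.1503 0.28  ]
T [0.5316 0.1989 0.28  ]
S [ 0.8143 -0.0084  0.28  ]
S [ 0.7817 -0.0537  0.28  ]
S [0.5021 0.1523 0.28  ]
S [0.5346 0.1944 0.28  ]
[0.6559 0.0716 0.9424 0.1737 0.1172]
[-0.07 -0.73  0.85 -0.17  0.7  -0.53 -0.51 -0.94  0.27 -0.47 -1.17 -1.02
  0.28 -0.5   1.06 -0.51 -0.04 -0.46 -1.36  1.27 -0.63  0.49  1.41 -1.31]
tinT [ 0.52605326 -0.05847147  0.07      ] dia [0.00367398 0.13741895 0.        ]
tinS [ 0.53549672 -0.05991908  0.07      ]
pinL [0.6641 0.151  0.028 ] [233.9 181.6] [400. 354.]
pinR [0.7289 0.1039 0.028 ] [247.1 162.9] [359. 431.]
plate [0.6559 0.0716 0.125 ] [255.7 177.7] [312. 302.]
spray [ 0.527 -0.435  0.17 ]
jug [ 0.41  -0.387  0.1  ]
small [ 0.72  -0.285  0.065]
```

```bash
cat >> h.py <<'E'
HOME=np.array([.656,.072]); YAW=.942
def to_press(p):
    d=np.array(p)[:2]-HOME; c,s=np.cos(YAW),np.sin(YAW); return np.array([c*d[0]+s*d[1],-s*d[0]+c*d[1]])
def to_world(p):
    c,s=np.cos(YAW),np.sin(YAW); return HOME+np.array([c*p[0]-s*p[1],s*p[0]+c*p[1]])
def go(target,yaw=None):
    "shift (mm, in current tool axes) and turn still needed to reach world target / tool-x yaw"
    o=get_obs(); M=R.from_quat(np.roll(o["orientation"],-1)).as_matrix()
    y=np.arctan2(M[1,0],M[0,0]); print("t",round(o["t"],2),"tcp",o["tcp_pos"].round(4),"yaw",round(y,3),"press",to_press(o["tcp_pos"]).round(4),"tz",M[:,2].round(3),"q",o["q"].round(2))
    print("shift",(1000*M.T@(np.array(target)-o["tcp_pos"])).round(1),"turn",None if yaw is None else round((y-yaw+np.pi)%(2*np.pi)-np.pi,3))
E
python3 - <<'E'
from h import *
go([.44,-.144,.25],.752)
d=grab_frame("top"); g=d["pixels"]; print(to_press([.526,-.0585]),to_press([.5355,-.06]))
E
```

```text
t 0.2 tcp [ 0.2903 -0.6089  0.2494] yaw 0.445 press [-0.7658 -0.1048] tz [-0.     0.001 -1.   ] q [-1.28  0.29  1.58 -0.    1.28 -0.15]
shift [ 335.1 -355.3    0. ] turn -0.307
[-0.18200238  0.02837928] [-0.17762785  0.01981403]
```

>>> {"op": "apply_moves", "data": {
  "series": [
    [[33.5, -35.5, 0], 0],
    [[33.5, -35.5, 0], 0],
    [[33.5, -35.5, 0], 0],
    [[33.5, -35.5, 0], 0],
    [[33.5, -35.5, 0], 0],
    [[33.5, -35.5, 0], 0],
    [[33.5, -35.5, 0], 0],
    [[33.5, -35.5, 0], 0],
    [[33.5, -35.5, 0], 0],
    [[33.5, -35.5, 0], 0]
  ],
  "fingers": 1
}}

```text
t: 1.5
tcp_pos: [0.4403, -0.1431, 0.2505]
orientation: [0.0, 0.975, 0.22, 0.0]
ft_force: [0.8, -0.3, 0.8]
finger_gap: 0.0857
grip_force: 0.0
```

>>> {"op": "apply_moves", "data": {
  "series": [
    [[0, 0, 0], -0.154],
    [[0, 0, 0], -0.153],
    [[0, 0, 50], 0],
    [[0, 0, 50], 0],
    [[0, 0, 50], 0],
    [[0, 0, 0], 0]
  ]
}}

```text
t: 2.25
tcp_pos: [0.437, -0.1429, 0.0965]
orientation: [-0.004, 0.93, 0.367, -0.003]
ft_force: [0.3, 0.3, -0.3]
finger_gap: 0.0855
grip_force: 0.0
```

```bash
python3 - <<'E'
from h import *
go([.44,-.144,.025],.752)
a=save("scene","pics/s1.png")["pixels"][130:330,130:370]
cv2.imwrite("pics/s1c.png",cv2.resize(a[:,:,::-1],None,fx=3,fy=3,interpolation=cv2.INTER_CUBIC))
E
```

```text
t 2.25 tcp [ 0.437  -0.1429  0.0965] yaw 0.752 press [-0.3026  0.0507] tz [-0.009  0.005 -1.   ] q [-0.54  0.01  2.2  -0.    0.95  0.28]
shift [ 1.6  3.6 71.5] turn -0.0
```

View pics/s1c.png

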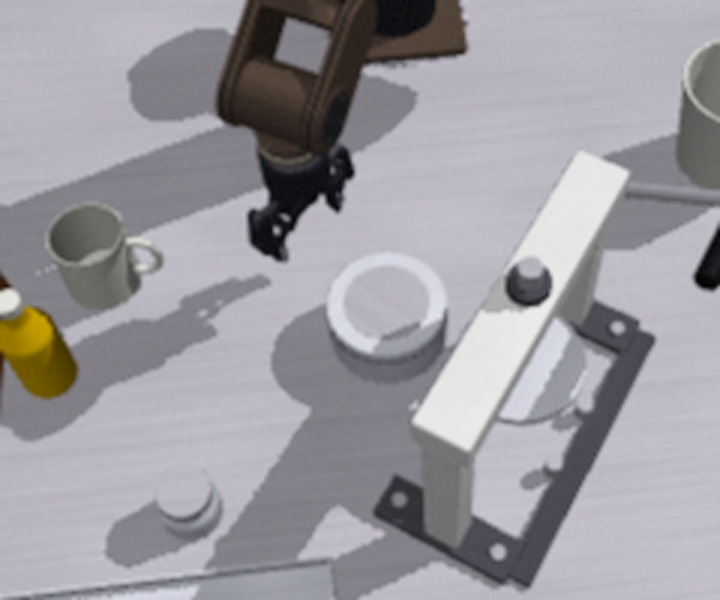

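The gripper sits open in front of the tin (tin at crop (387,307), fingers near (270,245) and (345,180)), with free space all round. I'll lower it and push with the tin cradled between the fingers.

>>> {"op": "apply_moves", "data": {
  "series": [
    [[1, 2, 34], 0],
    [[1, 1, 33], 0],
    [[20, 0, 0], 0],
    [[20, 0, 0], 0],
    [[10, 0, 0], 0],
    [[10, 0, 0], 0],
    [[10, 0, 0], 0],
    [[10, 0, 0], 0],
    [[10, 0, 0], 0]
  ]
}}

```text
t: 3.42
tcp_pos: [0.509, -0.0853, 0.0348]
orientation: [0.001, 0.93, 0.368, -0.002]
ft_force: [-4.9, -5.9, 4.2]
finger_gap: 0.0854
grip_force: 4.3
```

```bash
python3 - <<'E'
from h import *
go([*to_world([-.12,.013]),.03],.752); print(get_obs()["ft_force"])
d=save("top","pics/t2.png"); s=save("scene","pics/s2.png")
a=cv2.resize(cv2.imread("pics/s2.png")[175:325,225:395],None,fx=4,fy=4,interpolation=cv2.INTER_CUBIC)
cv2.imwrite("pics/s2c.png",a)
E
```

```text
t 3.42 tcp [ 0.509  -0.0853  0.0348] yaw 0.753 press [-0.2137  0.0264] tz [-0.003 -0.002 -1.   ] q [-0.36  0.23  2.09 -0.    0.82  0.46]
shift [94.5 -4.4  4.4] turn 0.001
[-4.93751257 -5.87129218  4.19177214]
```

View pics/s2c.png

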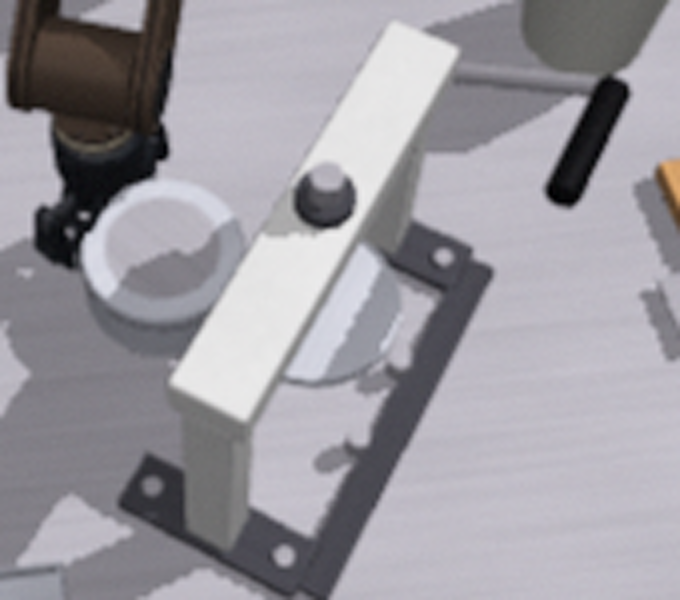

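```bash
python3 - <<'E'
from h import *
s=grab_frame("scene"); p=at(s,*S(163.5,252),.07); print(p,to_press(p)); go([*to_world([-.12,.01]),.03])
E
```

```text
[ 0.56342108 -0.03956983  0.07      ] [-0.14468285  0.00924969]
t 3.58 tcp [ 0.5099 -0.0845  0.0346] yaw 0.752 press [-0.2125  0.0261] tz [ 0.001 -0.001 -1.   ] q [-0.36  0.23  2.09 -0.    0.82  0.46]
shift [93.9 -1.7  4.6] turn None
```

>>> {"op": "apply_moves", "data": {
  "series": [
    [[10, -0.4, 0], 0],
    [[10, -0.4, 0], 0],
    [[10, -0.4, 0], 0],
    [[10, -0.4, 0], 0],
    [[10, -0.4, 0], 0],
    [[10, -0.4, 0], 0],
    [[10, -0.4, 0], 0],
    [[10, -0.4, 0], 0],
    [[8, 0, 0], 0],
    [[0, 0, 0], 0]
  ]
}}

```text
t: 4.82
tcp_pos: [0.5718, -0.0225, 0.0345]
orientation: [0.001, 0.93, 0.367, -0.0]
ft_force: [-3.6, -4.2, 3.5]
finger_gap: 0.0852
grip_force: 3.1
```

```bash
python3 - <<'E'
from h import *
go([*to_world([-.2,.02]),.035],.942); print(get_obs()["ft_force"])
d=save("top","pics/t3.png"); s=save("scene","pics/s3.png")
a=cv2.resize(cv2.imread("pics/t3.png")[105:255,160:345],None,fx=4,fy=4,interpolation=cv2.INTER_CUBIC)
b=cv2.resize(cv2.imread("pics/s3.png")[175:325,225:395],None,fx=4,fy=4,interpolation=cv2.INTER_CUBIC)
cv2.imwrite("pics/s3c.png",b)
E
```

```text
t 4.83 tcp [ 0.5718 -0.0225  0.0345] yaw 0.752 press [-0.1259  0.0125] tz [ 0.    -0.001 -1.   ] q [-0.22  0.34  1.95 -0.    0.85  0.6 ]
shift [-74.2   6.6  -0.5] turn -0.19
[-3.57961107 -4.19454073  3.53163503]
```

View pics/s3c.png

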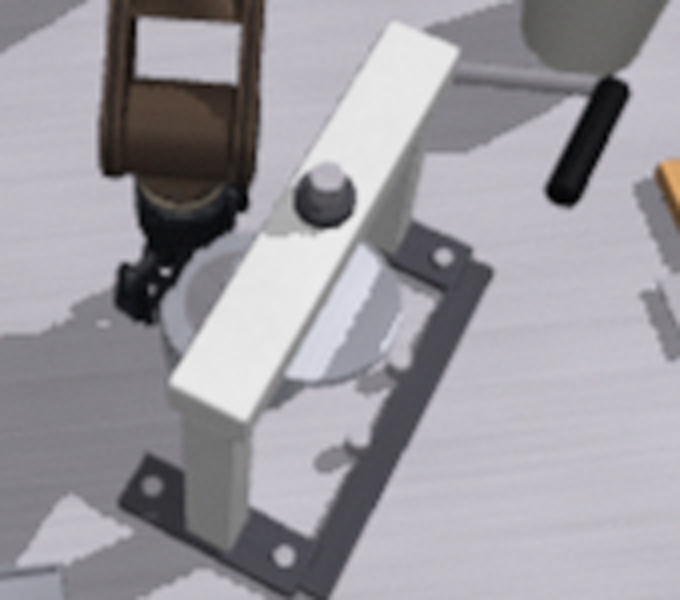

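The tin has gone about 90 mm straight ahead and now lies partly under the beam (lid centre near (240,300)), with the fingers well clear of the plate. Next I back off, turn the tool a quarter turn and push with the back of one finger, which stands ahead of the gripper's body.

>>> {"op": "apply_moves", "data": {
  "series": [
    [[-30, 0, 0], 0],
    [[-30, 0, 0], 0],
    [[-20, 28, 8], 0],
    [[0, 0, 0], 0.173],
    [[0, 0, 0], 0.173],
    [[0, 0, 0], 0.173],
    [[0, 0, 0], 0.173],
    [[0, 0, 0], 0.173],
    [[0, 0, 0], 0.173],
    [[0, 0, 0], 0.173]
  ]
}}

```text
t: 6.18
tcp_pos: [0.5327, -0.0965, 0.0255]
orientation: [-0.0, 0.973, -0.231, 0.001]
ft_force: [-0.2, 0.6, 0.7]
finger_gap: 0.0851
grip_force: 0.0
```

>>> {"op": "apply_moves", "data": {
  "series": [
    [[0, 0, 0], 0.17],
    [[0, 0, 0], 0]
  ]
}}

```text
t: 6.42
tcp_pos: [0.5326, -0.0965, 0.0255]
orientation: [-0.0, 0.951, -0.309, 0.001]
ft_force: [0.4, -0.0, -0.7]
finger_gap: 0.0853
grip_force: 0.0
```

```bash
python3 - <<'E'
from h import *
go([*to_world([-.15,.0]),.026],-.628793); print(get_obs()["ft_force"])
E
```

```text
t 6.42 tcp [ 0.5326 -0.0965  0.0255] yaw -0.628 press [-0.2089  0.0007] tz [ 0.001  0.    -1.   ] q [-0.37  0.3   2.03  0.    0.81  1.83]
shift [  0.8 -58.9  -0.4] turn 0.001
[ 0.39342441 -0.01287899 -0.74205668]
```

>>> {"op": "apply_moves", "data": {
  "series": [
    [[1, -10, 0], 0],
    [[0, -10, 0], 0],
    [[0, -8, 0], 0],
    [[0, -8, 0], 0],
    [[0, -8, 0], 0],
    [[0, -8, 0], 0],
    [[0, -7, 0], 0],
    [[0, 0, 0], 0]
  ]
}}

```text
t: 7.42
tcp_pos: [0.568, -0.0495, 0.0254]
orientation: [0.0, 0.951, -0.309, 0.0]
ft_force: [-1.1, -1.9, 0.9]
finger_gap: 0.0855
grip_force: 1.1
```

```bash
python3 - <<'E'
from h import *
go([*to_world([-.127,.0]),.026],-.628793); o=get_obs();print(o["ft_force"])
save("top","pics/t4.png"); save("scene","pics/s4.png")
a=cv2.resize(cv2.imread("pics/t4.png")[130:255,190:345],None,fx=2.5,fy=2.5,interpolation=cv2.INTER_CUBIC)
b=cv2.resize(cv2.imread("pics/s4.png")[175:300,235:390],None,fx=2.5,fy=2.5,interpolation=cv2.INTER_CUBIC)
cv2.imwrite("pics/c4.png",np.hstack([a,b]))
E
```

```text
t 7.42 tcp [ 0.568  -0.0495  0.0254] yaw -0.627 press [-0.15   -0.0003] tz [ 0. -0. -1.] q [-0.26  0.35  1.96 -0.    0.83  1.93]
shift [ -0.3 -23.   -0.6] turn 0.001
[-1.13230273 -1.91770814  0.86188634]
```

View pics/c4.png

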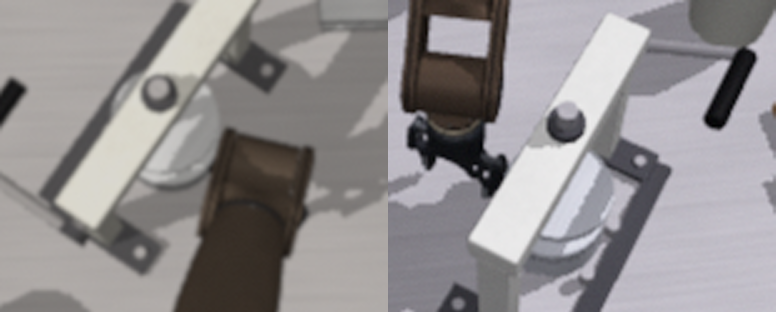

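The right half shows the tin's edge under the plate, close to the pins (about (610,228) and (588,278)), and the gripper is clear of both plate and beam. I'll carry on in small steps, watching the force.

>>> {"op": "apply_moves", "data": {
  "series": [
    [[0, -5, 0], 0],
    [[0, -5, 0], 0],
    [[0, -5, 0], 0],
    [[0, -3, 0], 0],
    [[0, 0, 0], 0]
  ]
}}

```text
t: 8.15
tcp_pos: [0.5761, -0.0456, 0.0279]
orientation: [0.008, 0.951, -0.309, -0.002]
ft_force: [-24.1, -41.6, 18.7]
finger_gap: 0.0852
grip_force: 15.6
```

>>> {"op": "apply_moves", "data": {
  "series": [
    [[0, -2, 0], 0],
    [[0, 0, 0], 0]
  ]
}}

```text
t: 8.4
tcp_pos: [0.5762, -0.0457, 0.0282]
orientation: [0.01, 0.951, -0.308, -0.003]
ft_force: [-30.5, -47.7, 21.7]
finger_gap: 0.0856
grip_force: 17.9
```

>>> {"op": "apply_moves", "data": {
  "series": [
    [[0, -2, 0], 0],
    [[0, 0, 0], 0]
  ]
}}

```text
t: 8.65
tcp_pos: [0.5762, -0.0458, 0.0284]
orientation: [0.011, 0.951, -0.308, -0.004]
ft_force: [-34.8, -56.8, 26.2]
finger_gap: 0.0851
grip_force: 20.6
```

```bash
python3 - <<'E'
from h import *
go([*to_world([-.127,.0]),.026],-.628793)
E
```

```text
t 8.65 tcp [ 0.5762 -0.0458  0.0284] yaw -0.626 press [-0.1422 -0.0048] tz [-0.015 -0.019 -1.   ] q [-0.25  0.36  1.93 -0.03  0.85  1.97]
shift [ -4.7 -15.3   2. ] turn 0.003
```

>>> {"op": "apply_moves", "data": {
  "series": [
    [[0, 20, 0], 0],
    [[0, 10, 0], 0],
    [[0, 0, 0], 0]
  ]
}}

```text
t: 9.02
tcp_pos: [0.5627, -0.0555, 0.025]
orientation: [-0.0, 0.951, -0.309, -0.0]
ft_force: [0.2, 0.3, 0.3]
finger_gap: 0.0854
grip_force: 0.0
```

```bash
python3 - <<'E'
from h import *
go([*to_world([-.127,.0]),.026],-.628793); o=get_obs();print(o["ft_force"])
t=save("top","pics/t5.png"); s=save("scene","pics/s5.png")
for n,d in(("t",t),("s",s)):
    c=np.array(proj(d,[*to_world([.02,0]),.06])).astype(int); x0,y0=c[0]-33,c[1]-33
    im=cv2.resize(cv2.imread(f"pics/{n}5.png")[y0:y0+75,x0:x0+66],None,fx=6,fy=6,interpolation=cv2.INTER_CUBIC)
    for z,col in((.07,(0,0,255)),(0,(0,255,0))):
        P=[(np.array(proj(d,[*to_world([.07*np.cos(a),.07*np.sin(a)]),z]))-[x0,y0]+.5)*6 for a in np.linspace(0,6.283,90)]
        for p in P: cv2.circle(im,tuple(int(v) for v in p),1,col,-1)
    cv2.imwrite(f"pics/c5{n}.png",im)
cv2.imwrite("pics/c5.png",np.hstack([cv2.imread("pics/c5t.png"),cv2.imread("pics/c5s.png")]))
E
```

```text
t 9.03 tcp [ 0.5627 -0.0555  0.025 ] yaw -0.629 press [-0.158   0.0005] tz [-0.     0.001 -1.   ] q [-0.28  0.34  1.97  0.    0.83  1.92]
shift [  0.5 -31.   -1. ] turn -0.0
[0.17934271 0.26993484 0.2905787 ]
```

View pics/c5.png

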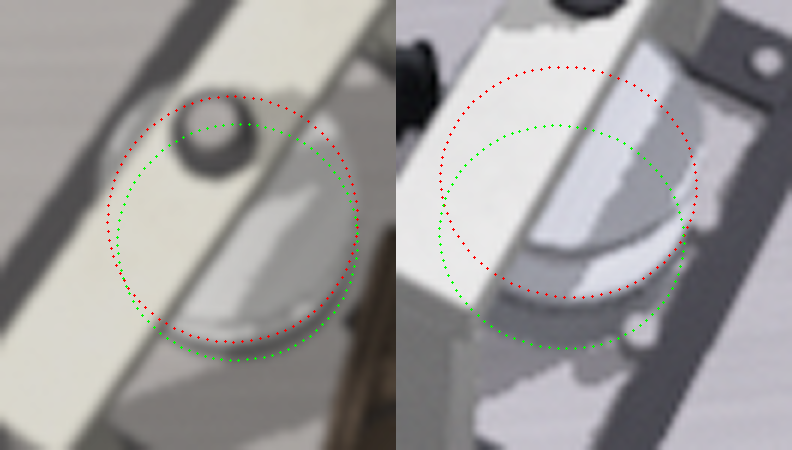

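The tin's rim follows the predicted home outline (red) in both views, and the tin touches both pins near (640,325) and (700,215). It's home, with the lever still up. On to the lever: back off, rise, shut the fingers and move over the grip.

>>> {"op": "apply_moves", "data": {
  "series": [
    [[0, 30, 0], 0],
    [[0, 20, -20], 0],
    [[0, 0, -50], 0],
    [[0, 0, -50], 0],
    [[0, 0, -50], 0],
    [[0, 0, -50], 0],
    [[0, 0, -50], 0],
    [[0, 0, -50], 0],
    [[0, 0, -50], 0],
    [[0, 0, 0], 0]
  ],
  "fingers": 0
}}

```text
t: 10.38
tcp_pos: [0.5355, -0.0957, 0.4015]
orientation: [0.0, 0.951, -0.308, 0.005]
ft_force: [-0.3, 1.2, -0.2]
finger_gap: 0.0003
grip_force: 0.0
```

```bash
python3 - <<'E'
from h import *
go([*to_world([.147,.137]),.39],-.628793); print(get_obs()["finger_gap"])
s=grab_frame("top"); print(at(s,153,285,.15))
E
```

```text
t 10.38 tcp [ 0.5355 -0.0957  0.4015] yaw -0.627 press [-0.2065 -0.0011] tz [ 0.01  -0.003 -1.   ] q [-0.36 -0.09  1.71  0.    1.51  1.83]
shift [-137.5 -353.7   11.2] turn 0.002
0.0002564924158649787
[0.31870291 0.39829309 0.15      ]
```

>>> {"op": "apply_moves", "data": {
  "series": [
    [[-14, -35.5, 0], 0],
    [[-14, -35.5, 0], 0],
    [[-14, -35.5, 0], 0],
    [[-14, -35.5, 0], 0],
    [[-14, -35.5, 0], 0],
    [[-14, -35.5, 0], 0],
    [[-14, -35.5, 0], 0],
    [[-14, -35.5, 0], 0],
    [[-13, -35, 0], 0],
    [[-12, -35, 0], 0]
  ]
}}

```text
t: 11.68
tcp_pos: [0.6306, 0.2725, 0.3923]
orientation: [0.001, 0.951, -0.309, -0.002]
ft_force: [-0.6, -0.7, 0.2]
finger_gap: 0.0001
grip_force: 0.0
```

>>> {"op": "apply_moves", "data": {
  "series": [
    [[0, 0, 35], 0],
    [[0, 0, 30], 0],
    [[0, 0, 0], 0]
  ]
}}

```text
t: 12.05
tcp_pos: [0.6289, 0.2709, 0.3237]
orientation: [0.003, 0.951, -0.309, -0.005]
ft_force: [0.1, 0.3, -0.4]
finger_gap: 0.0002
grip_force: 0.0
```

```bash
python3 - <<'E'
from h import *
go([*to_world([.149,.137]),.31],-.628793); print(get_obs()["ft_force"])
t=save("top","pics/t6.png"); s=save("scene","pics/s6.png")
b=cv2.resize(cv2.imread("pics/s6.png")[140:290,265:425],None,fx=3,fy=3,interpolation=cv2.INTER_CUBIC)
cv2.imwrite("pics/c6.png",b)
E
```

```text
t 12.05 tcp [0.6289 0.2709 0.3237] yaw -0.628 press [0.1449 0.1389] tz [-0.011 -0.003 -1.   ] q [0.26 0.27 1.46 0.   1.42 2.46]
shift [ 2.  -4.2 13.7] turn 0.001
[ 0.11917478  0.26194302 -0.42308225]
```

View pics/c6.png

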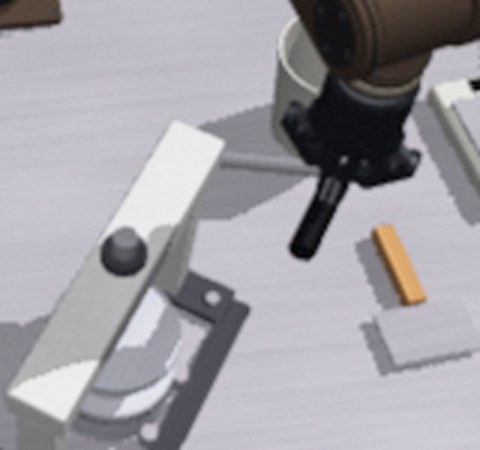

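The shut fingers stand right over the lever's grip (fingertips near (330,180)). Pressing down.

>>> {"op": "apply_moves", "data": {
  "series": [
    [[0, -4, 12], 0],
    [[0, -2, 12], 0],
    [[0, -2, 12], 0],
    [[0, 0, 12], 0],
    [[0, 0, 12], 0],
    [[0, 0, 12], 0],
    [[0, 0, 12], 0],
    [[0, 2, 12], 0],
    [[0, 2, 12], 0],
    [[0, 2, 12], 0]
  ]
}}

```text
t: 13.4
tcp_pos: [0.6319, 0.2716, 0.2092]
orientation: [0.0, 0.951, -0.309, -0.0]
ft_force: [1.6, 1.5, 3.2]
finger_gap: 0.0002
grip_force: 1.4
```

>>> {"op": "apply_moves", "data": {
  "series": [
    [[0, 2, 8], 0],
    [[0, 0, 6], 0],
    [[0, 0, 4], 0],
    [[0, 0, 0], 0]
  ]
}}

```text
t: 13.9
tcp_pos: [0.6308, 0.2702, 0.1914]
orientation: [0.0, 0.951, -0.31, -0.0]
ft_force: [0.4, 0.8, -0.3]
finger_gap: -0.0003
grip_force: 0.0
```

```bash
python3 - <<'E'
from h import *
go([*to_world([.147,.137]),.18],-.628793)
E
```

```text
t 13.9 tcp [0.6308 0.2702 0.1914] yaw -0.63 press [0.1455 0.137 ] tz [-0.001  0.    -1.   ] q [0.26 0.36 1.59 0.   1.19 2.46]
shift [-0.  -1.5 11.4] turn -0.001
```

>>> {"op": "apply_moves", "data": {
  "series": [
    [[0, 0, 4], 0],
    [[0, 0, 4], 0],
    [[0, 0, 2], 0],
    [[0, 0, 0], 0]
  ]
}}

```text
t: 14.4
tcp_pos: [0.6312, 0.2701, 0.1846]
orientation: [0.0, 0.951, -0.309, 0.0]
ft_force: [-4.7, -3.5, 9.8]
finger_gap: 0.0001
grip_force: 4.7
```

>>> {"op": "apply_moves", "data": {
  "series": [
    [[0, 0, 2], 0],
    [[0, 0, 2], 0],
    [[0, 0, 0], 0]
  ]
}}

```text
t: 14.78
tcp_pos: [0.6313, 0.2702, 0.1844]
orientation: [0.0, 0.951, -0.309, 0.0]
ft_force: [-10.2, -5.3, 20.1]
finger_gap: 0.0001
grip_force: 10.1
```

The lever is on its stop: the TCP is at 0.1845 m, where 0.185 m is expected, and the force is rising with no further travel. Lifting off.

>>> {"op": "apply_moves", "data": {
  "series": [
    [[0, 0, -10], 0],
    [[0, 0, -30], 0],
    [[0, 0, -50], 0],
    [[0, 0, -50], 0],
    [[0, 0, -50], 0],
    [[0, 0, 0], 0],
    [[0, 0, 0], 0]
  ]
}}

```text
t: 15.65
tcp_pos: [0.631, 0.2706, 0.3668]
orientation: [0.0, 0.951, -0.309, -0.001]
ft_force: [0.1, -0.8, 0.6]
finger_gap: 0.0
grip_force: 0.0
```

```bash
python3 - <<'E'
from h import *
print(get_obs()["ft_force"])
t=save("top","pics/t7.png"); s=save("scene","pics/s7.png")
b=cv2.resize(cv2.imread("pics/s7.png")[140:290,225:425],None,fx=4,fy=4,interpolation=cv2.INTER_CUBIC)
for z,col in((.07,(0,0,255)),):
    for a in np.linspace(0,6.283,60):
        p=(np.array(proj(s,[*to_world([.07*np.cos(a),.07*np.sin(a)]),z]))-[225,140]+.5)*4; cv2.circle(b,tuple(int(v) for v in p),1,col,-1)
for y in(.082,.192):
    p=(np.array(proj(s,[*to_world([.16*np.cos(.4),y]),.153]))-[225,140]+.5)*4; cv2.circle(b,tuple(int(v) for v in p),4,(0,255,0),-1)
cv2.imwrite("pics/c7.png",b)
E
```

```text
[ 0.09763368 -0.79689773  0.57830953]
```

View pics/c7.png

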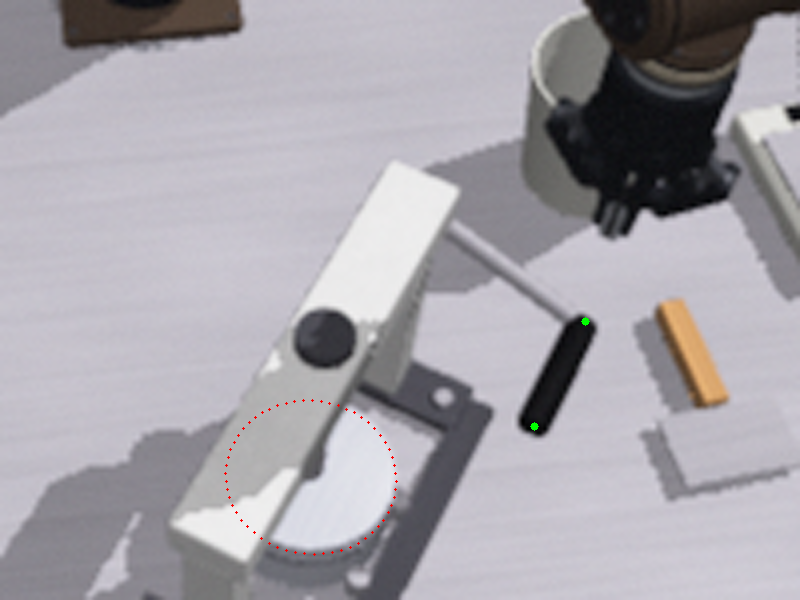

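The grip lies on the points predicted for fully down ((585,321) and (534,426)). The plate is on the lid at home, and the gripper touches nothing.

```bash
python3 -c "
from station import *
print(job_done())"
```

```text
the job is handed in; nothing more can be done
None
```

The tin is home against both stop pins, the lever is fully down with the plate on the lid, and the arm is clear; I handed the job in at about 16 s, and no verdict came back.

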